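Set the collar stop and clamp the blank

TASK

Clamp the wooden blank in the bench clamp: loosen the brass set screw on the sliding collar, slide the collar along its rod until its stop plate has pushed the blank right up against the rubber pad, and tighten the set screw again fully. Only then turn the red cam handle a full quarter turn clockwise so that the blank is held tight between pad and plate, let go, and leave the tools and bottles round about where they are.

Things in the scene. Friction and masses are not known exactly. Their poses are not given: they have to be found in the camera images.
- bench_clamp: the clamp, fixed to the bench: wooden board 120 (x) x 260 (y) x 16 mm, blue posts and cam housing. Origin: centre of its underside, at bench level; x away from the robot, y to the left, z up (yawed up to 15 degrees). A 12 mm rod runs along y at x = 40, height 42 mm. The blank lies on the board at x = -22 between lips 8 mm high; pad and cam at the +y end, collar at the -y side
- stop_collar (a joint): position of the dark steel collar (34 mm across, 28 mm long) along the rod in m: 0 at the far right, growing toward the blank (+y of the clamp), stop at 0.085. At 0.074 the blank just touches both plate and open pad. It cannot slide while the set screw is tight; loose, it slides with 2 to 4 N and stays where left. It can be slid by the screw's wing
- plate_face (a point): centre of the stop plate's face toward the blank (the plate is aluminium, 66 x 10 x 26 mm, carried by the collar, top 46 mm above the bench)
- set_screw (a joint): turn of the brass wing screw on the collar in rad: 0 tight (as at the start), growing as it is loosened, anticlockwise seen from its head, to a stop at 1.3. It begins to grip the rod below about 0.8 and holds firmly (50 N) below 0.2. Turning takes up to 0.4 N m; it stays where it is left
- screw_grip (a point): centre of the set screw's brass wing, a flat bar 36 (its x) x 10 (its y) x 26 mm (its z). z is the screw's axis, out of the head, leaning 35 degrees from vertical toward the robot (-x of the clamp). The wing moves 1.8 mm outward per rad of loosening; its lower edge is 13 mm clear of the collar. When tight, its x axis is about square to the rod
- blank_center (a point): centre of the loose wooden blank, pale wood with three dark lines, 44 (x) x 70 (y) x 30 mm (z), 90 g; axes like the clamp's
- blank: the same blank; origin at the centre of its underside
- pad: the rubber-faced pad on the cam side that bears on the blank, sprung with 4 N/mm; moves 6 mm toward the blank (-y) as the cam is closed. Origin in the plane of its face, 22 mm in front (-x) of the clamp's middle, at bench height
- pad_face (a point): centre of the pad's face toward the blank
- cam (a joint): turn of the cam in rad: 0 open (as at the start), growing clockwise seen from above to a stop at 1.5 (closed, a quarter turn). Turning takes up to 0.25 N m; it stays where it is left
- cam_grip (a point): centre of the red cam handle, an upright bar 54 (its x) x 12 (its y) x 24 mm (z) on the vertical cam axis, 78 mm above the bench, 12 mm clear above the round cam disc; it turns with the cam
- iron_4: slim dark pricking iron, 12 x 96 x 9 mm, lying behind the clamp; to be left alone
- iron_6: wider dark pricking iron, 16 x 96 x 9 mm, lying behind the clamp; to be left alone
- rivet_tin: round red tin, 56 mm across, 35 mm high, standing behind the clamp; to be left alone
- glue: white bottle, 43 mm across, 112 mm high, standing to the right; to be left alone
There are look-alikes about, which are no part of the job. Of the things like the blank, leave any that is blue; of the rest the smaller one is meant.

How it is judged (in metres and radians):
On the way, in this order (a step that is already met when the one before it is completed fails the run):
1. the set screw is loosened (turned past 0.95 rad) while the cam is open (value of joint set_screw above 0.95 rad and value of joint cam below 0.2 rad), for 0.1 s.
2. with the screw loose and the cam open, the collar is slid up so that plate, blank and pad have less than 4 mm of play (value of joint stop_collar above 0.07 m and value of joint set_screw above 0.6 rad and value of joint cam below 0.2 rad), for 0.2 s.
3. the set screw is tight again (below 0.2 rad) with the collar there and the cam still open (value of joint stop_collar above 0.07 m and value of joint each of set_screw, cam below 0.2 rad), for 0.2 s.
4. the cam is closed (past 1.25 rad) (value of joint cam above 1.25 rad), for 0.2 s.
At the end, for the whole second after the job is handed in: Set screw tight (below 0.2 rad), cam closed (past 1.25 rad), collar beyond 0.068, the pad presses on the blank with more than 5 N, the blank bears on the stop plate (centres within 38 mm, seen from above) and is at rest (value of joint set_screw below 0.2 rad and value of joint cam above 1.25 rad and value of joint stop_collar above 0.068 m and contact force between pad and blank above 5 N and horizontal distance between plate_face and blank_center below 0.038 m and linear speed of blank below 0.02 m/s); the robot touches nothing.
It fails at once if a pricking iron, the tin or the glue bottle is moved by more than 30 mm (distance of any of iron_4, iron_6, rivet_tin, glue from where it was at the start of the episode above 0.03 m).
It also fails if it takes over 54 s, if anything falls off the work surface, if the arm or the gripper's body presses on something with over 40 N, if the wrist force passes 120 N, or if a joint passes its speed limit or range.

ROBOT

A 6-joint arm with a two-finger parallel gripper is mounted at the origin on a cart in front of the work surface, level with it; the furniture and walls round the work are solid. World frame = base frame: x ahead of the robot, y to its left, z up, the work surface at z = 0. Lengths are in mm, angles in rad, forces in N, time in s.
With the tool pointing down it reaches from about 350 to 875 mm from the base axis. Payload 4.2 kg.
Tool frame: the origin (TCP) lies between the finger pads; the fingertips stand 11 mm ahead of it and the grasp point (between the pads) lies 8 mm behind it; z points along the fingers, y is the direction in which the jaws open and shut (so a half turn about z gives the same grasp; the last joint's range is limited). The gripper opens to 85 mm and grips with 20 to 120 N. Pads are 22 mm wide; open, the fingers measure 114 mm over their backs; the gripper's body (76 mm by 85 mm) begins 54 mm behind the grasp point. The pads swing forward as they close: fully open they stand 13 mm farther back than shut.
Start: joints at [1.452, 0.385, 0.008, 0, -1.194, -0.259], TCP at [230.515, 580.915, 242.312] pointing down, gripper open.
Joint ranges: [-3.14, 3.14], [-1.21, 2.06], [-1.07, 1.41], [-3.16, 2.05], [-2.99, -0.16], [-3.1, 3.1]. Speed limits (rad/s): [2.79, 2.79, 3.14, 3.14, 3.14, 3.14].

INTERFACE

Orientations are given as a unit quaternion [x, y, z, w].
In Python, from bench import * gives the robot as it stands.
- The arm moves only by the tool servo_tool, never from a script. Its argument "rows" is a list of rows, each a list of 7 numbers: the opening, from 0 (shut) to 1 (fully open), then the shift along the tool's x, y, z in cm, then the turn, a rotation vector about the tool's x, y, z in degrees. A call has 1 to 12 rows; each row shifts and turns the commanded pose from where the row before left it, along the tool's axes as they then stand; what a row does not reach is not made up. A row lasts 1/10 s, in which the tool goes at most 50 mm and 8.59 degrees, less where a joint would pass 70% of its speed; a pose out of reach is approached as far as the arm can. A call is refused whole if a number of a shift passes 5 or a number of a turn 8.59, either way. A call with a gripper value outside its range is refused whole. The fingers move at their own pace and stop on an object; the grip force is fixed at half the most. Time passes only in rows, so rows that do not move let the fingers close. It gives the time, the measured TCP pose, the force and the opening at its end, in the units of the state.
- read_state(): the state, without advancing time (a new reading comes with each control period).
- get_image(name): name is "side" or "top"; returns a dict with "image" (480x640x3 uint8, red, green, blue), "mtx" (3x3 intrinsics, pixels), "extrinsics" (4x4, takes a point from camera to world coordinates). Camera axes: x right, y up, looking along -z (the intrinsics and any distortion apply to the point x, -y, -z); pixel columns grow to the right and rows downward; lengths in mm; the calibration is good to about 2 mm. A picture is of the moment at which its call begins. There is no depth.
- job_done(): hands the job in, once; it reports no verdict.
The state is a dict: "clock": time; "joints": joint angles; "joint_vel": joint speeds; "joint_efforts": joint torques, N m; "position": TCP position; "ee_rot": TCP orientation; "contact_force": force on the tool from outside, world axes, zero at the start; "wrist_torque": the same for the moment, N m; "gripper_width": finger opening in mm.
Only numpy, scipy, OpenCV 4.12 (cv2) and the standard library are available. Lean on these libraries where they do the work, as an engineer would, in place of code of your own. Each camera call takes 0.05 s, during which the arm holds its last target. There are 200 camera calls.

## Working session

There is one attempt and no reset: what is moved stays moved. The work goes in short steps, Python scripts to look and compute and a tool call to move; the robot and the scene stay as the last step left them, time stands still between calls to the robot, and variables do not carry over. Pictures are saved under pics/ and viewed, about 8 in all and at most 12, crops included, and the job is handed in when it is done.

Besides the shell and the picture viewer there is one more tool, called after "Call:" by a JSON object that holds its "op" and its "data". servo_tool: Moves the arm, as the interface text tells. Its arguments: {"type":"object","properties":{"rows":{"type":"array","items":{"type":"array","items":{"type":"number"}}}},"required":["rows"]}

```bash
mkdir -p pics; ls; python3 - <<'E'
from bench import *
import cv2
print(read_state())
for n in("top","side"):
    g=get_image(n); cv2.imwrite(f"pics/{n}0.png",g["image"][:,:,::-1]); print(n,g["mtx"].tolist(),g["extrinsics"].tolist(),[k for k in g])
E
```

```text
pics
{'clock': 0.0, 'joints': array([ 1.45160473e+00,  3.85573335e-01,  6.60900537e-03, -4.70075735e-04,
       -1.19398348e+00, -2.58589229e-01]), 'joint_vel': array([ 0.00046815, -0.00151432, -0.00101725, -0.00057088, -0.00055885,
       -0.00074208]), 'joint_efforts': array([ 2.00638839e-03, -3.92291522e+01,  1.88404280e+01,  4.18596804e+00,
       -4.49829284e-03, -6.56410286e-07]), 'position': array([230.32529681, 580.41153419, 241.20912899]), 'ee_rot': array([ 9.82196307e-01, -1.87854224e-01, -1.43007352e-04,  1.08834289e-03]), 'contact_force': array([-0.61819526,  0.06677096,  0.19073298]), 'wrist_torque': array([-0.00684408, -0.03238654, -0.01846489]), 'gripper_width': 85.31114990161248}
top [[610.244560730424, 0.0, 322.7563514445928], [0.0, 610.244560730424, 229.71756085674755], [0.0, 0.0, 1.0]] [[0.03115572776283481, 0.986328622531034, -0.16181832097633841, 450.5797614935483], [-0.9995035552189098, 0.03150347951558813, -0.0004169930106437257, -239.49682722044824], [0.004686548018331651, 0.16175097883612352, 0.9868204786653081, 1115.6423664735382], [0.0, 0.0, 0.0, 1.0]] ['image', 'mtx', 'extrinsics']
side [[527.149062334658, 0.0, 318.66270659841064], [0.0, 527.149062334658, 232.32618222402712], [0.0, 0.0, 1.0]] [[-0.5778720260641872, -0.5713714119538877, 0.5827509168540981, 1110.031352406194], [0.8160426740011859, -0.39423843670426395, 0.42267056821355836, 131.37310616979104], [-0.011759068902996645, 0.7197991140775313, 0.6940828190293545, 665.3711376659683], [0.0, 0.0, 0.0, 1.0]] ['image', 'mtx', 'extrinsics']
```

View pics/top0.png

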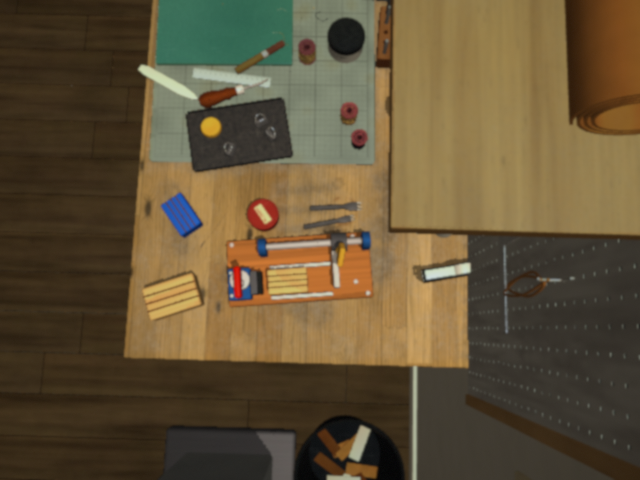

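View pics/side0.png

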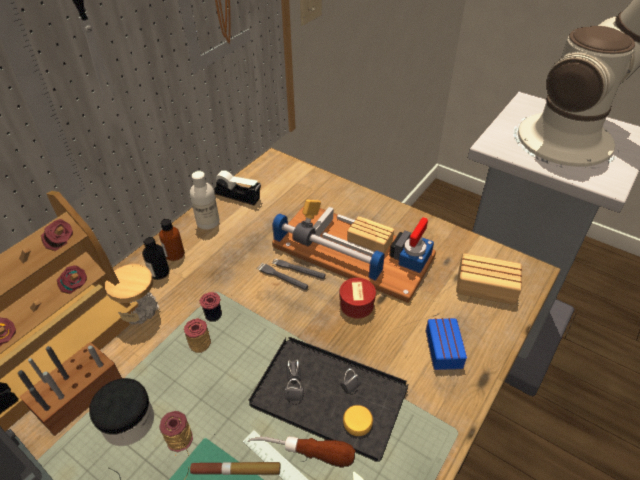

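The top picture shows the clamp board at about (228-372, 232-305): red cam handle at (238,280), blank at (287,280), collar at (338,240) and brass wing at (341,255). A bigger pale block at (172,295) and a blue one at (182,214) are decoys. The side picture shows the wing at (312,207), the cam handle at (418,233) and the glue at (203,200).

```bash
cat > h.py <<'E'
from bench import *
import numpy as np, cv2
from scipy.spatial.transform import Rotation as R
def cam(n):
    g=get_image(n); return g["image"][:,:,::-1].copy(),g["mtx"],g["extrinsics"]
def proj(P,K,E):
    P=np.atleast_2d(P).astype(float); c=(P-E[:3,3])@E[:3,:3]; c=c*[1,-1,-1]; q=c@K.T; return q[:,:2]/q[:,2:]
def plane(uv,z,K,E):
    uv=np.atleast_2d(uv).astype(float); d=np.c_[uv,np.ones(len(uv))]@np.linalg.inv(K).T; d=(d*[1,-1,-1])@E[:3,:3].T
    return E[:3,3]+d*((z-E[2,3])/d[:,2])[:,None]
def crop(im,x0,y0,w,h,s,fn): cv2.imwrite(fn,cv2.resize(im[y0:y0+h,x0:x0+w],None,fx=s,fy=s,interpolation=cv2.INTER_CUBIC))
E
python3 - <<'E'
from h import *
im,K,E=cam("top"); crop(im,215,220,165,95,4.8,"pics/tc.png")
print(plane([[228,241],[367,232],[372,297],[230,305]],16,K,E).round(0))
for z in (300,400,500,600): print(z,plane([[390,230]],z,K,E).round(0))
im,K,E=cam("side"); crop(im,260,190,190,110,4.2,"pics/sc.png")
E
```

```text
[[ 605.  -67.   16.]
 [ 629. -320.   16.]
 [ 511. -331.   16.]
 [ 489.  -77.   16.]]
300 [[ 587. -330.  300.]]
400 [[ 570. -319.  400.]]
500 [[ 553. -308.  500.]]
600 [[ 537. -297.  600.]]
```

View pics/tc.png

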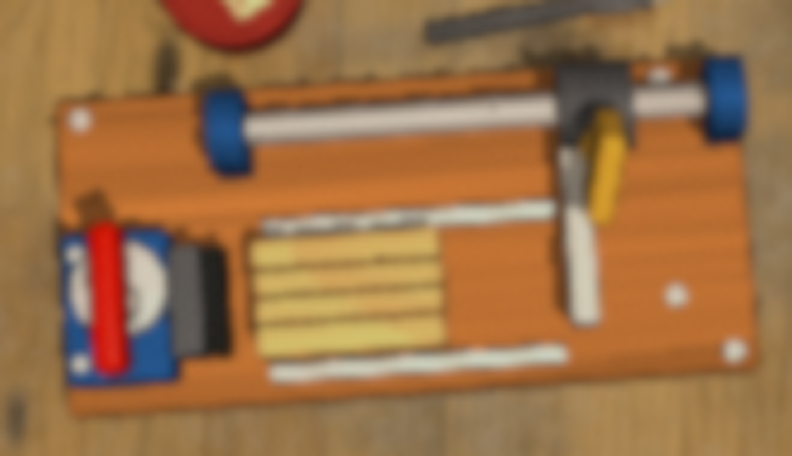

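View pics/sc.png

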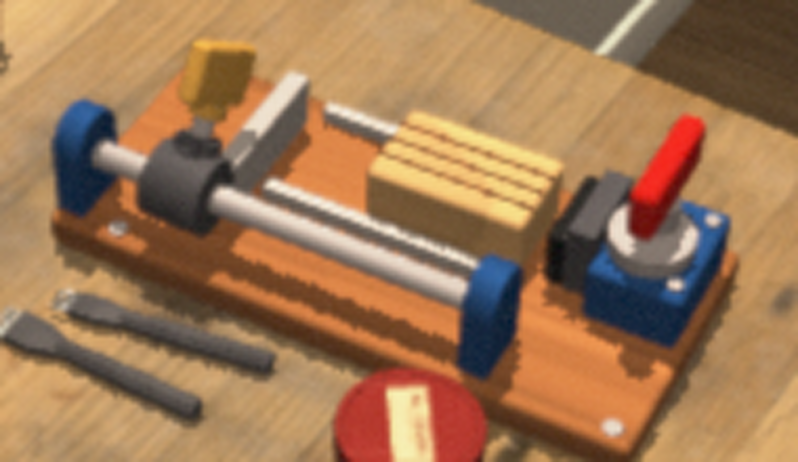

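Crops: board corners in the top crop are near (60,100), (757,370) and (72,414), with the handle centre at (108,298) and the wing at (607,165). In the side crop the board corners are at (625,445) and (738,255), with the wing at (216,80). Next I fit the clamp pose and overlay the model.

```bash
cat > fit.py <<'E'
from h import *
from scipy.optimize import least_squares
T=cam("top");S=cam("side")
tc=lambda u:np.array(u)/4.8+[215,220]; sc=lambda u:np.array(u)/4.2+[260,190]
C=[([60,130,16],'T',(60,100)),([-60,-130,16],'T',(757,370)),([-60,130,16],'T',(72,414)),
 ([60,130,16],'S',(625,445)),([-60,130,16],'S',(738,255)),([60,-130,16],'S',(52,216))]
def W(p,P): return np.c_[R.from_euler('z',p[2]).apply(np.atleast_2d(P))]+[p[0],p[1],0]
def pr(p,P,k): c=T if k=='T' else S; return proj(W(p,P),c[1],c[2])
px=lambda k,u: tc(u) if k=='T' else sc(u)
L=35*np.pi/180; X=np.array([np.cos(L),0,np.sin(L)]);Y=np.array([0,1.,0]);Z=np.array([-np.sin(L),0,np.cos(L)])
# params: x,y,yaw, wing y, cam y
def res(p):
    r=[pr(p,P,k)[0]-px(k,u) for P,k,u in C]
    w=[40-43*np.sin(L),p[3],42+43*np.cos(L)]
    r+=[pr(p,w,'T')[0]-tc((607,165)),pr(p,w,'S')[0]-sc((216,80))]
    r+=[pr(p,[-22,p[4],78],'T')[0]-tc((108,298)),pr(p,[-22,p[4],78],'S')[0]-sc((670,175))]
    return np.concatenate(r)
s=least_squares(res,[555,-200,.09,-80,110],x_scale=[1,1,.01,1,1]); p=s.x
print(p.round(3),s.fun.reshape(-1,2).round(1).tolist())
w=np.array([40-43*np.sin(L),p[3],42+43*np.cos(L)])
print("wing",W(p,w).round(1),"cam",W(p,[-22,p[4],78]).round(1),"yawdeg",np.degrees(p[2]))
if __name__=="__main__":
    out=[]
    for c,k,o,sz,f in((T,'T',(215,220),(165,95),4.8),(S,'S',(260,190),(190,110),4.2)):
        im=cv2.resize(c[0][o[1]:o[1]+sz[1],o[0]:o[0]+sz[0]],None,fx=f,fy=f,interpolation=cv2.INTER_CUBIC)
        def box(ctr,ax,h,col):
            q=[ctr+a*h[0]*ax[0]+b*h[1]*ax[1]+d*h[2]*ax[2] for a in(-1,1) for b in(-1,1) for d in(-1,1)]
            u=((pr(p,q,k)-np.array(o)+.5)*f).astype(int)
            for i in range(8):
                for j in(1,2,4):
                    if not i&j: cv2.line(im,tuple(map(int,u[i])),tuple(map(int,u[i|j])),col,1)
        I=np.eye(3)
        box(np.array([0,0,8]),I,(60,130,8),(255,255,0))
        box(np.array([-22,p[4],78]),I,(27,6,12),(0,255,0))
        for ph,col in((0,(255,0,255)),(0.17,(0,255,0))):
            box(w,[X*np.cos(ph)+Y*np.sin(ph),Y*np.cos(ph)-X*np.sin(ph),Z],(18,5,13),col)
        out.append(im[:,:790])
    cv2.imwrite("pics/ov.png",cv2.resize(np.vstack([cv2.copyMakeBorder(i,0,0,0,790-i.shape[1],0) for i in out]),None,fx=.64,fy=.64,interpolation=cv2.INTER_AREA))
E
python3 fit.py
```

```text
[ 5.57084e+02 -1.98591e+02  9.40000e-02 -7.38160e+01  1.05671e+02] [[-1.6, 0.1], [0.7, 1.0], [-1.6, 1.0], [-0.6, 1.2], [0.1, -1.4], [-2.1, -1.3], [-1.0, -0.1], [-1.3, 0.5], [-1.0, 0.4], [-1.1, 0.2]]
wing [[ 579.3 -270.6   77.2]] cam [[525.3 -95.5  78. ]] yawdeg 5.392572421406185
```

View pics/ov.png

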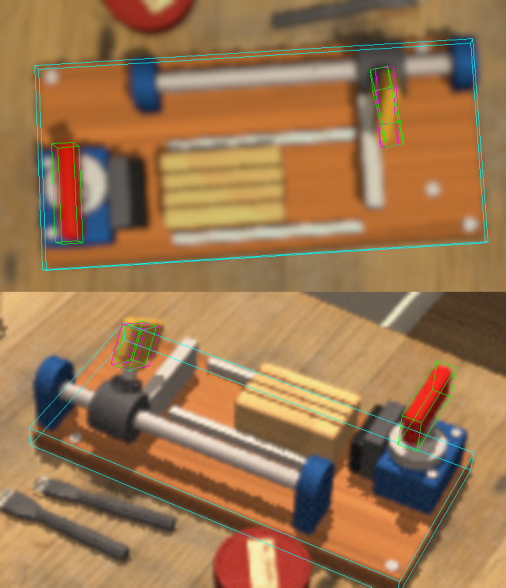

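The model lies on the clamp to about 2 mm; the wing's angle still needs refining, so I fit it by silhouette.

```bash
cat > wing.py <<'E'
from fit import *
from scipy.optimize import minimize
def mask(c,o,sz,lo,hi):
    im=c[0][o[1]:o[1]+sz[1],o[0]:o[0]+sz[0]]; im=cv2.resize(im,None,fx=6,fy=6,interpolation=cv2.INTER_CUBIC)
    return cv2.inRange(cv2.cvtColor(im,cv2.COLOR_BGR2HSV),lo,hi)
def sil(c,o,m,q,sh):
    u=((proj(W(p,q),c[1],c[2])+sh-np.array(o)+.5)*6).astype(np.float32); r=np.zeros_like(m); cv2.fillConvexPoly(r,cv2.convexHull(u).astype(int),255); return r
B=[(a,b,d) for a in(-1,1) for b in(-1,1) for d in(-1,1)]
def fitbox(fun,areas,x0,free):
    def cost(v):
        k=0
        for i,(c,o,m) in enumerate(areas):
            r=sil(c,o,m,fun(v),v[free+2*i:free+2*i+2]); k+=1-(r&m>0).sum()/((r|m)>0).sum() if 0 else 1-np.count_nonzero(r&m)/np.count_nonzero(r|m)
        return k
    best=min((minimize(cost,x,method='Nelder-Mead',options=dict(initial_simplex=np.array([x]+[np.array(x)+.3*e*(1 if i>=1 else .5) for i,e in enumerate(np.eye(len(x))*([1]+[4]*(len(x)-1)))]),maxiter=500)) for x in x0),key=lambda s:s.fun)
    return best
def wq(v):
    ph=v[0]; ax=[X*np.cos(ph)+Y*np.sin(ph),Y*np.cos(ph)-X*np.sin(ph),Z]; w=np.array([40-43*np.sin(L),p[3],42+43*np.cos(L)])
    return [w+a*18*ax[0]+b*5*ax[1]+d*13*ax[2] for a,b,d in B]
def cq(v):
    ph=v[0]; x=np.array([np.cos(ph),np.sin(ph),0]);y=np.array([-np.sin(ph),np.cos(ph),0])
    return [np.array([-22,p[4],78])+a*27*x+b*6*y+d*12*np.array([0,0,1]) for a,b,d in B]
A=[(T,(325,238),(30,35),),(S,(295,195),(32,28))]
A=[(c,o,mask(c,o,s,(18,130,80),(32,255,255))) for c,o,s in A]
C2=[(T,(225,258),(30,45)),(S,(400,210),(40,45))]
C2=[(c,o,mask(c,o,s,(0,170,90),(6,255,255))|mask(c,o,s,(174,170,90),(180,255,255))) for c,o,s in C2]
for n,f,a in(("wing",wq,A),("cam",cq,C2)):
    s=fitbox(f,a,[[x,0,0,0,0] for x in(-.4,-.2,0,.2,.4)],1); print(n,"phi",s.x[0].round(3),"shift top/side px",s.x[1:].round(2),"cost",round(s.fun,3),[np.count_nonzero(z[2])/36 for z in a])
E
python3 wing.py
```

```text
[ 5.57084e+02 -1.98591e+02  9.40000e-02 -7.38160e+01  1.05671e+02] [[-1.6, 0.1], [0.7, 1.0], [-1.6, 1.0], [-0.6, 1.2], [0.1, -1.4], [-2.1, -1.3], [-1.0, -0.1], [-1.3, 0.5], [-1.0, 0.4], [-1.1, 0.2]]
wing [[ 579.3 -270.6   77.2]] cam [[525.3 -95.5  78. ]] yawdeg 5.392572421406185
wing phi -0.05 shift top/side px [-0.05 -0.25  0.73 -2.09] cost 0.811 [np.float64(149.91666666666666), np.float64(119.0)]
cam phi 0.069 shift top/side px [ 1.16 -0.04 -0.45 -0.16] cost 0.558 [np.float64(203.61111111111111), np.float64(256.25)]
```

Call:
{"op": "servo_tool", "data": {"rows": [[0.6,3.18,3.05,0,0,0,0],[0.6,3.18,3.05,0,0,0,0],[0.6,3.18,3.05,0,0,0,0],[0.6,3.18,3.05,0,0,0,0],[0.6,3.18,3.05,0,0,0,0],[0.6,3.18,3.05,0,0,0,0],[0.6,3.18,3.05,0,0,0,0],[0.6,3.18,3.05,0,0,0,0],[0.6,3.18,3.05,0,0,0,0],[0.6,3.18,3.05,0,0,0,0],[0.6,3.18,3.05,0,0,0,0],[0.6,3.18,3.05,0,0,0,0]]}}

```text
clock: 1.6
position: [450.6, 98.3, 242.8]
ee_rot: [0.982, -0.188, 0.0, -0.0]
contact_force: [0.6, 1.3, 0.9]
gripper_width: 51.2
```

Call:
{"op": "servo_tool", "data": {"rows": [[0.6,2.0,3.26,0.73,0,0,0],[0.6,2.0,3.26,0.73,0,0,0],[0.6,2.0,3.26,0.73,0,0,0],[0.6,2.0,3.26,0.73,0,0,0],[0.6,2.0,3.26,0.73,0,0,0],[0.6,2.0,3.26,0.73,0,0,0],[0.6,2.0,3.26,0.73,0,0,0],[0.6,2.0,3.26,0.73,0,0,0],[0.6,2.0,3.26,0.73,0,0,0],[0.6,2.0,3.26,0.73,0,0,0]]}}

```text
clock: 2.6
position: [516.0, -278.5, 169.1]
ee_rot: [0.982, -0.188, 0.0, 0.0]
contact_force: [0.2, 0.5, 0.4]
gripper_width: 51.0
```

Call:
{"op": "servo_tool", "data": {"rows": [[0.6,0,0,0,0,0,8.5],[0.6,0,0,0,0,0,8.5],[0.6,0,0,0,0,0,8.5],[0.6,0,0,0,0,0,8.5],[0.6,0,0,0,0,0,8.5],[0.6,0,0,0,0,0,8.5],[0.6,0,0,0,0,0,8.5],[0.6,0,0,0,0,0,8.5],[0.6,0,0,0,0,0,8.5]]}}

```text
clock: 3.5
position: [515.9, -276.8, 169.4]
ee_rot: [-0.653, 0.758, -0.0, 0.0]
contact_force: [0.8, -0.2, 0.4]
gripper_width: 51.0
```

Call:
{"op": "servo_tool", "data": {"rows": [[0.6,0,0,0,0,0,8.5],[0.6,0,0,0,0,0,8.5],[0.6,0,0,0,0,0,8.5],[0.6,0,0,0,0,0,8.5],[0.6,0,0,0,0,0,8.5],[0.6,0,0,0,0,0,8.5],[0.6,0,0,0,0,0,8.5],[0.6,0,0,0,0,0,8.5],[0.6,0,0,0,0,0,8.5]]}}

```text
clock: 4.4
position: [515.9, -276.8, 169.4]
ee_rot: [-0.044, 0.999, -0.0, 0.0]
contact_force: [0.6, 0.3, 0.2]
gripper_width: 51.3
```

Call:
{"op": "servo_tool", "data": {"rows": [[0.6,0,0,0,0,-7,0],[0.6,0,0,0,0,-7,0],[0.6,0,0,0,0,-7,0],[0.6,0,0,0,0,-7,0],[0.6,0,0,0,0,-7,0],[0.6,0,0,0,0,0,0],[0.6,0,0,0,0,0,0]]}}

```text
clock: 5.1
position: [515.7, -277.9, 169.8]
ee_rot: [-0.045, 0.954, 0.014, 0.297]
contact_force: [0.5, -0.3, 0.5]
gripper_width: 51.0
```

Call:
{"op": "servo_tool", "data": {"rows": [[0.6,0,0,2,0,0,0],[0.6,0,0,2,0,0,0],[0.6,0,0,2,0,0,0],[0.6,0,0,1.5,0,0,0],[0.6,0,0,0,0,0,0]]}}

```text
clock: 5.6
position: [558.8, -272.0, 105.3]
ee_rot: [-0.045, 0.954, 0.015, 0.296]
contact_force: [0.0, -0.2, -0.4]
gripper_width: 51.4
```

```bash
python3 - <<'E'
from h import *
a=cam("top")[0]; b=cam("side")[0]
A=cv2.resize(a[215:305,300:400],None,fx=6,fy=6,interpolation=cv2.INTER_CUBIC);B=cv2.resize(b[150:270,270:370],None,fx=5,fy=5,interpolation=cv2.INTER_CUBIC)
A=cv2.resize(A,(400,360));B=cv2.resize(B,(400,480))
o=np.zeros((480,800,3),np.uint8);o[:360,:400]=A;o[:,400:]=B;cv2.imwrite("pics/near.png",o)
s=read_state();print(s["joints"].round(2),s["position"])
E
```

```text
[-0.37  0.38 -0.3  -0.67 -0.42 -0.55] [ 558.49715731 -272.56335509  107.39700303]
```

View pics/near.png

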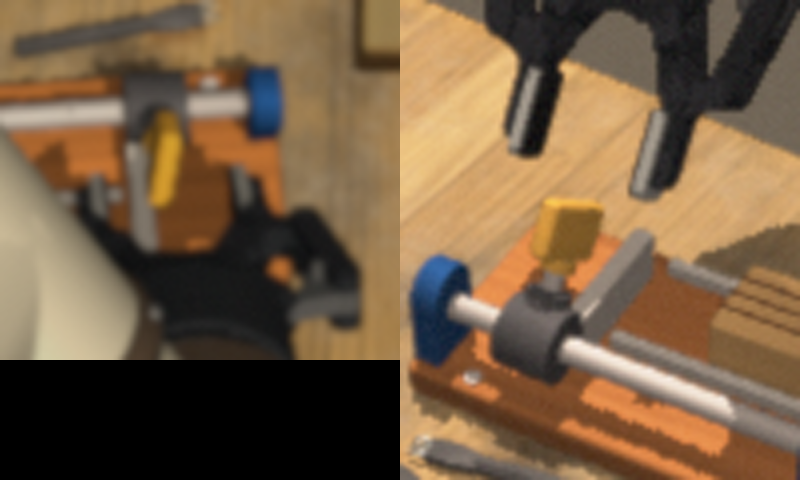

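Near view: the jaws straddle the wing. In the top half the fingers are at (97,190) and (242,185), and the wing at (163,160) sits slightly left and turned about 6-8°. I shift 2 mm, turn 6°, go in and grip.

Call:
{"op": "servo_tool", "data": {"rows": [[0.6,0,0.2,1.0,0,0,6],[0.6,0,0,1.5,0,0,0],[0.6,0,0,1.2,0,0,0],[0.6,0,0,0.8,0,0,0],[0.6,0,0,0,0,0,0],[0,0,0,0,0,0,0],[0,0,0,0,0,0,0],[0,0,0,0,0,0,0],[0,0,0,0,0,0,0],[0,0,0,0,0,0,0],[0,0,0,0,0,0,0],[0,0,0,0,0,0,0]]}}

```text
clock: 6.9
position: [583.4, -269.2, 71.1]
ee_rot: [0.005, 0.954, 0.029, 0.297]
contact_force: [-4.3, -4.1, 3.1]
gripper_width: 11.8
```

```bash
python3 - <<'E'
from h import *
b=cam("side")[0]; crop(b,270,150,110,110,5,"pics/grip.png")
s=read_state();print(s["joints"].round(2),s["position"],s["contact_force"],s["wrist_torque"],s["gripper_width"])
E
```

```text
[-0.36  0.46 -0.27 -0.74 -0.38 -0.6 ] [ 583.42222408 -269.19054113   71.08555085] [-3.3520054  -4.30376065  3.5423814 ] [-1.05279184  1.47091631 -0.64830076] 12.168181174659264
```

View pics/grip.png

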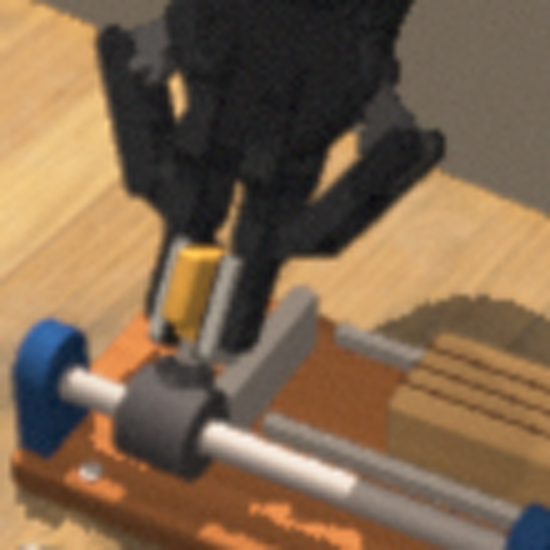

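Gripped: the wing is between both pads at (195,290), though the width reads 12 mm against the wing's 10 mm. Now I loosen it.

Call:
{"op": "servo_tool", "data": {"rows": [[0,0,0,-0.02,0,0,-6.8],[0,0,0,-0.02,0,0,-6.8],[0,0,0,-0.02,0,0,-6.8],[0,0,0,-0.02,0,0,-6.8],[0,0,0,-0.02,0,0,-6.8],[0,0,0,-0.02,0,0,-6.8],[0,0,0,-0.02,0,0,-6.8],[0,0,0,-0.02,0,0,-6.8],[0,0,0,-0.02,0,0,-6.8],[0,0,0,-0.02,0,0,-6.8],[0,0,0,0,0,0,0],[0,0,0,0,0,0,0]]}}

```text
clock: 8.15
position: [582.8, -268.3, 72.6]
ee_rot: [-0.528, 0.795, -0.141, 0.263]
contact_force: [-1.1, -0.6, 2.7]
gripper_width: 11.9
```

```bash
python3 - <<'E'
from h import *
s=read_state();r=R.from_quat(s["ee_rot"])
print(s["joints"].round(2),s["position"],s["contact_force"],"tool moment",r.inv().apply(s["wrist_torque"]),s["gripper_width"])
print(r.as_matrix().round(3))
a=cam("top"); b=cam("side")[0]; crop(b,270,150,110,110,5,"pics/loose.png")
E
```

```text
[-0.36  0.45 -0.27 -0.73 -0.38  0.59] [ 582.77002775 -268.34481749   72.57637096] [-1.09246967 -0.63436555  2.69975395] tool moment [-0.58872423  0.77139318  0.05574532] 11.912795541985538
[[-0.303 -0.766  0.567]
 [-0.914  0.402  0.054]
 [-0.269 -0.502 -0.822]]
```

View pics/loose.png

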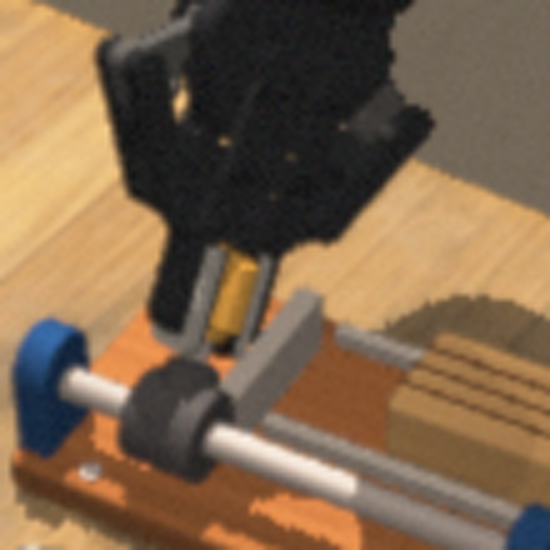

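The wing turned with the jaws by about 68° and is loose. I estimate roughly 54 mm of collar travel to contact, so I slide 45 mm first.

Call:
{"op": "servo_tool", "data": {"rows": [[0,-0.22,0.118,0,0,0,0],[0,-0.441,0.236,0,0,0,0],[0,-0.441,0.236,0,0,0,0],[0,-0.441,0.236,0,0,0,0],[0,-0.441,0.236,0,0,0,0],[0,-0.441,0.236,0,0,0,0],[0,-0.441,0.236,0,0,0,0],[0,-0.441,0.236,0,0,0,0],[0,-0.441,0.236,0,0,0,0],[0,-0.22,0.118,0,0,0,0],[0,0,0,0,0,0,0],[0,0,0,0,0,0,0]]}}

```text
clock: 9.45
position: [578.2, -222.8, 72.5]
ee_rot: [-0.53, 0.794, -0.141, 0.263]
contact_force: [-1.5, 0.2, 6.5]
gripper_width: 11.9
```

```bash
python3 - <<'E'
from h import *
s=read_state();print(s["joints"].round(2),s["position"],s["contact_force"],s["gripper_width"])
a=cam("top")[0]; b=cam("side")[0]
A=cv2.resize(a[220:315,225:375],(600,380),interpolation=cv2.INTER_CUBIC)[:, :400];B=cv2.resize(b[180:280,330:430],(400,400),interpolation=cv2.INTER_CUBIC)
o=np.zeros((400,800,3),np.uint8);o[:380,:400]=A;o[:,400:]=B;cv2.imwrite("pics/slid.png",o)
E
```

```text
[-0.27  0.42 -0.34 -0.73 -0.31  0.51] [ 578.19380666 -222.78112652   72.49380426] [-1.47822174  0.22042118  6.4813156 ] 11.878494195100101
```

View pics/slid.png

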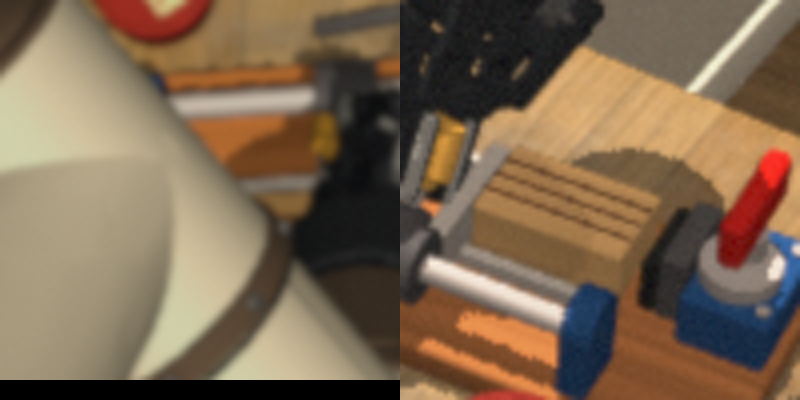

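The plate is now at the blank and a gap of about 8 mm to the pad remains, at (640,260) in the picture. I continue in small steps and watch the force.

Call:
{"op": "servo_tool", "data": {"rows": [[0,-0.176,0.094,0,0,0,0],[0,-0.176,0.094,0,0,0,0],[0,-0.176,0.094,0,0,0,0]]}}

```text
clock: 9.85
position: [577.7, -217.7, 72.5]
ee_rot: [-0.529, 0.794, -0.142, 0.263]
contact_force: [-0.2, -2.5, 5.2]
gripper_width: 12.0
```

Call:
{"op": "servo_tool", "data": {"rows": [[0,-0.088,0.047,0,0,0,0]]}}

```text
clock: 9.95
position: [577.6, -216.5, 72.5]
ee_rot: [-0.53, 0.794, -0.141, 0.263]
contact_force: [-0.2, -3.1, 5.6]
gripper_width: 12.0
```

Call:
{"op": "servo_tool", "data": {"rows": [[0,-0.088,0.047,0,0,0,0]]}}

```text
clock: 10.05
position: [577.5, -215.6, 72.5]
ee_rot: [-0.529, 0.794, -0.142, 0.263]
contact_force: [-0.2, -1.8, 5.2]
gripper_width: 11.9
```

Call:
{"op": "servo_tool", "data": {"rows": [[0,0,0,0,0,0,0]]}}

```text
clock: 10.15
position: [577.5, -215.5, 72.5]
ee_rot: [-0.53, 0.794, -0.141, 0.263]
contact_force: [-1.1, -1.7, 5.4]
gripper_width: 11.8
```

Call:
{"op": "servo_tool", "data": {"rows": [[0,-0.088,0.047,0,0,0,0]]}}

```text
clock: 10.25
position: [577.4, -214.7, 72.5]
ee_rot: [-0.529, 0.794, -0.141, 0.263]
contact_force: [-0.2, -3.5, 6.1]
gripper_width: 11.9
```

Call:
{"op": "servo_tool", "data": {"rows": [[0,-0.088,0.047,0,0,0,0]]}}

```text
clock: 10.35
position: [577.3, -214.1, 72.5]
ee_rot: [-0.529, 0.794, -0.142, 0.262]
contact_force: [-2.1, -5.5, 4.6]
gripper_width: 11.9
```

Call:
{"op": "servo_tool", "data": {"rows": [[0,0,0,0,0,0,0]]}}

```text
clock: 10.45
position: [577.3, -214.0, 72.5]
ee_rot: [-0.529, 0.794, -0.142, 0.262]
contact_force: [-0.9, -3.6, 5.4]
gripper_width: 12.1
```

```bash
python3 - <<'E'
from h import *
s=read_state();print(s["position"],s["contact_force"],s["gripper_width"])
b=cam("side")[0]; crop(b,350,190,90,80,7,"pics/gap.png")
E
```

```text
[ 577.33339653 -214.01237909   72.49796978] [-0.94967742 -3.55643073  5.42146872] 12.08697055782559
```

View pics/gap.png

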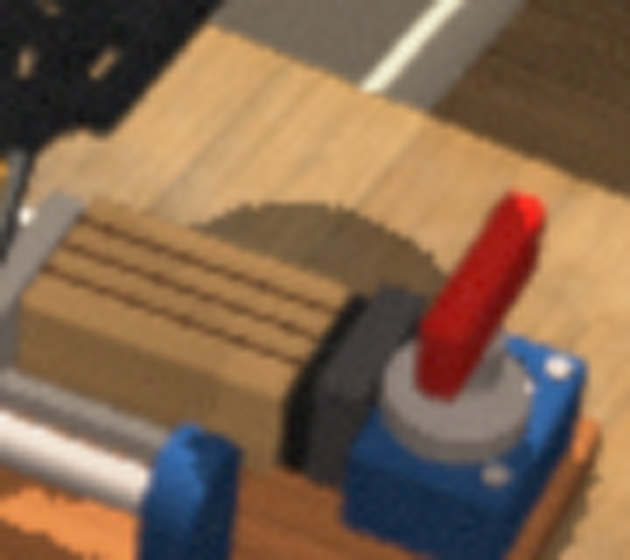

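The blank now touches the black pad face with no visible gap at (320,380), and the force is starting to rise. One more mm, then tighten.

Call:
{"op": "servo_tool", "data": {"rows": [[0,-0.088,0.047,0,0,0,0],[0,0,0,0,0,0,0],[0,0,0,0,0,0,0]]}}

```text
clock: 10.8
position: [577.3, -213.6, 72.5]
ee_rot: [-0.529, 0.794, -0.142, 0.262]
contact_force: [-1.1, -4.7, 4.3]
gripper_width: 12.3
```

Call:
{"op": "servo_tool", "data": {"rows": [[0,0,0,0.02,0,0,7],[0,0,0,0.02,0,0,7],[0,0,0,0.02,0,0,7],[0,0,0,0.02,0,0,7],[0,0,0,0.02,0,0,7],[0,0,0,0.02,0,0,7],[0,0,0,0.02,0,0,7],[0,0,0,0.02,0,0,7],[0,0,0,0.02,0,0,7],[0,0,0,0.02,0,0,5],[0,0,0,0,0,0,0],[0,0,0,0,0,0,0]]}}

```text
clock: 12.0
position: [577.6, -212.5, 71.0]
ee_rot: [0.004, 0.955, 0.03, 0.296]
contact_force: [-4.1, -2.3, 9.2]
gripper_width: 12.2
```

```bash
python3 - <<'E'
from h import *
s=read_state();r=R.from_quat(s["ee_rot"])
print(s["joints"].round(2),s["position"],s["contact_force"],"tool moment",r.inv().apply(s["wrist_torque"]),s["gripper_width"],s["ee_rot"])
E
```

```text
[-0.25  0.42 -0.35 -0.72 -0.29 -0.69] [ 577.58190905 -212.54219839   70.96816603] [-4.07800965 -2.28366326  9.16615733] tool moment [ 0.66704054  0.65269421 -0.21937291] 12.174327515701872 [0.00406324 0.95463561 0.02957097 0.29627673]
```

The tool is back at its original angle; I press a few degrees further to confirm the stop.

Call:
{"op": "servo_tool", "data": {"rows": [[0,0,0,0,0,0,4],[0,0,0,0,0,0,4],[0,0,0,0,0,0,0],[0,0,0,0,0,0,0]]}}

```text
clock: 12.4
position: [577.7, -212.4, 70.9]
ee_rot: [0.07, 0.952, 0.05, 0.293]
contact_force: [-3.8, -1.2, 8.5]
gripper_width: 12.2
```

```bash
python3 - <<'E'
from h import *
s=read_state();r=R.from_quat(s["ee_rot"])
print(s["joints"].round(2),s["position"],s["contact_force"],"tool moment",r.inv().apply(s["wrist_torque"]),s["gripper_width"],s["ee_rot"])
E
```

```text
[-0.25  0.42 -0.35 -0.72 -0.29 -0.83] [ 577.66234476 -212.38401305   70.90040289] [-3.76767609 -1.24435664  8.50213117] tool moment [ 0.66181908  0.57572895 -0.49326723] 12.243257942548043 [0.06992343 0.95211646 0.05007579 0.29338946]
```

Call:
{"op": "servo_tool", "data": {"rows": [[0,0,0,0,0,0,4],[0,0,0,0,0,0,0],[0,0,0,0,0,0,0]]}}

```text
clock: 12.7
position: [577.3, -212.2, 70.5]
ee_rot: [0.103, 0.949, 0.061, 0.291]
contact_force: [-4.2, -1.6, 8.7]
gripper_width: 12.1
```

```bash
python3 - <<'E'
from h import *
s=read_state();r=R.from_quat(s["ee_rot"])
print(s["position"],"tool moment",r.inv().apply(s["wrist_torque"]),s["gripper_width"],s["ee_rot"])
E
```

```text
[ 577.32563171 -212.15735544   70.54392619] tool moment [ 0.59618877  0.6668621  -0.54130076] 12.091982608278558 [0.10307205 0.94923146 0.06052196 0.29098604]
```

Moment is 0.54 N m, more than the screw's friction, so it is at the stop. Release and back off.

Call:
{"op": "servo_tool", "data": {"rows": [[0.5,0,0,0,0,0,0],[0.5,0,0,0,0,0,0],[0.5,0,0,0,0,0,0],[0.5,0,0,-1,0,0,0],[0.5,0,0,-2.5,0,0,0],[0.5,0,0,-2.5,0,0,0],[0.5,0,0,-2.5,0,0,0],[0.5,0,0,-2.5,0,0,0],[0.5,0,0,-2.5,0,0,0],[0.5,0,0,0,0,0,0]]}}

```text
clock: 13.7
position: [501.0, -220.1, 184.9]
ee_rot: [0.104, 0.948, 0.06, 0.294]
contact_force: [0.4, -0.5, 0.3]
gripper_width: 42.9
```

```bash
python3 - <<'E'
from h import *
s=read_state();r=R.from_quat(s["ee_rot"])
print(s["joints"].round(2),s["position"],s["contact_force"],s["ee_rot"])
b=cam("side")[0]; crop(b,290,180,150,110,5,"pics/tight.png")
# command to tool-down, x along +clamp x, at cam
y=np.radians(5.39); c,s_=np.cos(y),np.sin(y)
Rt=R.from_matrix(np.array([[c,s_,0],[s_,-c,0],[0,0,-1]]))
d=(r.inv()*R.from_matrix(np.array([[-c,-s_,0],[-s_,c,0],[0,0,-1]]).T.T))
for n in ("-x",):
    M=np.c_[[-c,-s_,0],[-s_,c,0],[0,0,-1]]
    print("rotvec to tool-down x=-X deg",np.degrees((r.inv()*R.from_matrix(M)).as_rotvec()))
E
```

```text
[-0.26  0.14 -0.46 -0.48 -0.43 -1.15] [ 500.97663237 -220.07010312  184.86730475] [ 0.35100099 -0.51110536  0.3059709 ] [0.10447365 0.94820531 0.06001767 0.29392145]
rotvec to tool-down x=-X deg [  5.39044086  34.6364622  -17.40386536]
```

View pics/tight.png

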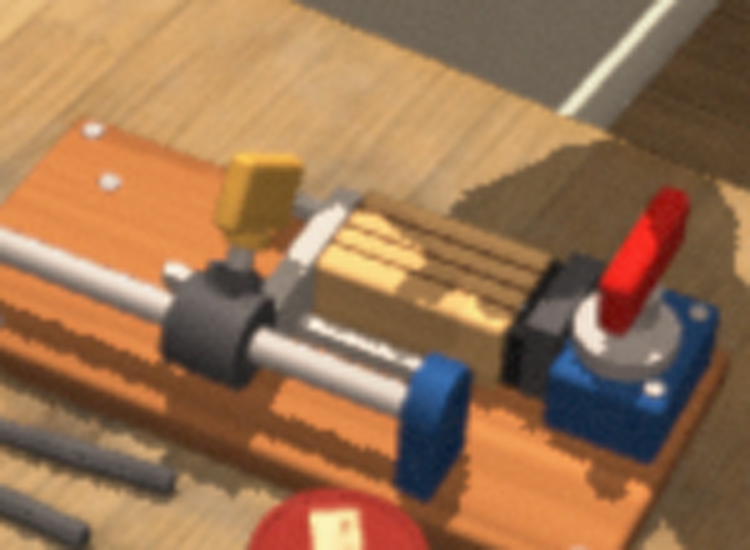

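The wing stands as at the start (tight), and plate, blank and pad are closed up with no gaps. Next is the cam; I refine its xy from the silhouette fit while the arm reorients.

Call:
{"op": "servo_tool", "data": {"rows": [[0.5,0,0,-1,0,0,-6],[0.5,0,0,-1,0,0,-6],[0.5,0,0,0,0,0,-6],[0.5,0,0,0,0,7,0],[0.5,0,0,0,0,7,0],[0.5,0,0,0,0,7,0],[0.5,0,0,0,0,7,0],[0.5,0,0,0,0,7,0]]}}

```text
clock: 14.55
position: [490.2, -220.6, 197.4]
ee_rot: [-0.047, 0.999, 0.0, -0.006]
contact_force: [-0.0, 0.1, -0.4]
gripper_width: 42.9
```

Call:
{"op": "servo_tool", "data": {"rows": [[0.5,0,0,0,0,0,-8.36],[0.5,0,0,0,0,0,-8.36],[0.5,0,0,0,0,0,-8.36],[0.5,0,0,0,0,0,-8.36],[0.5,0,0,0,0,0,-8.36],[0.5,0,0,0,0,0,-8.36],[0.5,0,0,0,0,0,-8.36],[0.5,0,0,0,0,0,-8.36],[0.5,0,0,0,0,0,-8.36],[0.5,0,0,0,0,0,-8.36],[0.5,0,0,0,0,0,-8.36]]}}

```text
clock: 15.65
position: [490.1, -220.6, 196.5]
ee_rot: [0.753, -0.658, -0.004, 0.002]
contact_force: [0.4, -0.0, -1.0]
gripper_width: 42.6
```

Call:
{"op": "servo_tool", "data": {"rows": [[0.5,0,0,0,0,0,-8.36],[0.5,0,0,0,0,0,-8.36],[0.5,0,0,0,0,0,-8.36],[0.5,0,0,0,0,0,-8.36],[0.5,0,0,0,0,0,-8.36],[0.5,0,0,0,0,0,-8.36],[0.5,0,0,0,0,0,-8.36],[0.5,0,0,0,0,0,-8.36],[0.5,0,0,0,0,0,-8.36],[0.5,0,0,0,0,0,-8.36],[0.5,0,0,0,0,0,-8.36],[0.5,0,0,0,0,0,0]]}}

```text
clock: 16.85
position: [490.2, -220.6, 196.7]
ee_rot: [0.997, 0.081, -0.004, -0.001]
contact_force: [-0.2, 0.2, 0.3]
gripper_width: 42.7
```

```bash
python3 - <<'E'
from h import *
from scipy.optimize import least_squares
_,KT,ET=cam("top"); im,KS,ES=cam("side")
P0=np.array([525.3,-95.5,78.])
oT=proj(P0,KT,ET)[0]+[1.16,-.04]; oS=proj(P0,KS,ES)[0]+[-.45,-.16]
s=least_squares(lambda v:np.r_[proj([*v,78],KT,ET)[0]-oT,proj([*v,78],KS,ES)[0]-oS],P0[:2])
c=s.x; print("cam",c,s.fun.round(2))
st=read_state();r=R.from_quat(st["ee_rot"]);print(st["joints"].round(2),st["position"],st["clock"],r.as_matrix().round(3).tolist())
tgt=np.array([c[0],c[1],130.]);print("tool shift mm to above:",r.inv().apply(tgt-st["position"]).round(1))
E
```

```text
cam [525.33964015 -96.84741928] [-0.37  0.04 -0.31 -0.16]
[-0.12  0.28 -0.27  0.   -1.03  1.85] [ 490.24351364 -220.71816807  197.04966267] 16.95 [[0.987, 0.159, -0.008], [0.159, -0.987, 0.001], [-0.008, -0.002, -1.0]]
tool shift mm to above: [  54.8 -116.6   66.9]
```

Call:
{"op": "servo_tool", "data": {"rows": [[0.5,0.92,-1.95,1.1,0,0,0],[0.5,0.92,-1.95,1.1,0,0,0],[0.5,0.92,-1.95,1.1,0,0,0],[0.5,0.92,-1.95,1.1,0,0,0],[0.5,0.9,-1.93,1.15,0,0,0],[0.5,0.9,-1.93,1.15,0,0,0],[0.5,0,0,0,0,0,0]]}}

```text
clock: 17.65
position: [524.8, -95.2, 128.9]
ee_rot: [0.997, 0.081, -0.005, -0.001]
contact_force: [0.6, 0.2, -0.1]
gripper_width: 42.9
```

Call:
{"op": "servo_tool", "data": {"rows": [[0.5,0,0,2,0,0,0],[0.5,0,0,2,0,0,0],[0.5,0,0,1.8,0,0,0],[0.5,0,0,0,0,0,0],[0,0,0,0,0,0,0],[0,0,0,0,0,0,0],[0,0,0,0,0,0,0],[0,0,0,0,0,0,0],[0,0,0,0,0,0,0],[0,0,0,0,0,0,0],[0,0,0,0,0,0,0]]}}

```text
clock: 18.75
position: [525.6, -96.7, 74.0]
ee_rot: [0.997, 0.081, -0.002, -0.0]
contact_force: [-1.5, 3.7, 7.9]
gripper_width: 11.8
```

```bash
python3 - <<'E'
from h import *
s=read_state();r=R.from_quat(s["ee_rot"])
print(s["joints"].round(2),s["position"],s["contact_force"],"tool moment",r.inv().apply(s["wrist_torque"]),s["gripper_width"])
E
```

```text
[ 0.12  0.42 -0.42 -0.   -0.73  1.61] [525.60129502 -96.66437383  73.97181256] [-1.52105763  3.67690677  7.88196418] tool moment [ 1.05187326 -0.21112974  0.35295914] 11.773089890495747
```

Gripped the handle at 11.8 mm (handle 12 mm). Turn clockwise.

Call:
{"op": "servo_tool", "data": {"rows": [[0,0,0,0,0,0,6],[0,0,0,0,0,0,6],[0,0,0,0,0,0,6],[0,0,0,0,0,0,6],[0,0,0,0,0,0,6],[0,0,0,0,0,0,6],[0,0,0,0,0,0,6],[0,0,0,0,0,0,6],[0,0,0,0,0,0,6],[0,0,0,0,0,0,6]]}}

```text
clock: 19.75
position: [525.5, -96.9, 74.0]
ee_rot: [0.903, -0.429, -0.002, 0.001]
contact_force: [-2.3, 1.8, 6.3]
gripper_width: 11.4
```

Call:
{"op": "servo_tool", "data": {"rows": [[0,0,0,0,0,0,6],[0,0,0,0,0,0,6],[0,0,0,0,0,0,6],[0,0,0,0,0,0,6],[0,0,0,0,0,0,4],[0,0,0,0,0,0,0],[0,0,0,0,0,0,0]]}}

```text
clock: 20.45
position: [525.4, -96.9, 74.0]
ee_rot: [0.774, -0.634, -0.002, 0.001]
contact_force: [-1.3, 2.9, 5.8]
gripper_width: 11.2
```

```bash
python3 - <<'E'
from h import *
s=read_state();r=R.from_quat(s["ee_rot"])
print(s["joints"].round(2),s["position"],s["contact_force"],"tool moment",r.inv().apply(s["wrist_torque"]),s["gripper_width"],s["ee_rot"],r.as_matrix()[:,0])
E
```

```text
[ 0.12  0.42 -0.42 -0.   -0.73  0.08] [525.41237366 -96.9356461   73.99357825] [-1.28773231  2.90208643  5.80045281] tool moment [-0.25067966 -0.83996127 -0.04781811] 11.214340544959976 [ 0.77372502 -0.6335181  -0.00160611  0.00135633] [ 1.97304482e-01 -9.80341957e-01 -7.66852296e-04]
```

Call:
{"op": "servo_tool", "data": {"rows": [[0,0,0,0,0,0,3],[0,0,0,0,0,0,3],[0,0,0,0,0,0,0]]}}

```text
clock: 20.75
position: [525.4, -97.0, 74.1]
ee_rot: [0.742, -0.671, -0.001, 0.002]
contact_force: [-2.0, 1.9, 6.2]
gripper_width: 11.4
```

```bash
python3 - <<'E'
from h import *
s=read_state();r=R.from_quat(s["ee_rot"])
print("tool moment",r.inv().apply(s["wrist_torque"]),s["gripper_width"],r.as_matrix()[:,0])
E
```

```text
tool moment [-0.4826118  -0.87517789 -1.593353  ] 11.411808167169351 [ 0.10037536 -0.99494907  0.00106145]
```

Moment rises to 1.6 N m, so this is the stop. Release, rise and look with the last picture.

Call:
{"op": "servo_tool", "data": {"rows": [[0,0,0,0,0,0,-4],[0.5,0,0,0,0,0,0],[0.5,0,0,0,0,0,0],[0.5,0,0,0,0,0,0],[0.5,0,0,-1,0,0,0],[0.5,0,0,-2.5,0,0,0],[0.5,0,0,-3,0,0,0],[0.5,0,0,-3,0,0,0],[0.5,0,0,-3,0,0,0],[0.5,0,0,-2,0,0,0],[0.5,0,0,0,0,0,0]]}}

```text
clock: 21.85
position: [527.6, -97.2, 221.8]
ee_rot: [0.762, -0.647, 0.001, -0.001]
contact_force: [-0.0, -0.0, -0.3]
gripper_width: 43.0
```

```bash
python3 - <<'E'
from h import *
s=read_state();print(s["contact_force"],s["position"])
b=cam("side")[0]; crop(b,260,170,200,150,4,"pics/end.png")
E
```

```text
[-0.02994884 -0.04257842 -0.30472297] [527.58161011 -97.24850029 221.82980848]
```

View pics/end.png

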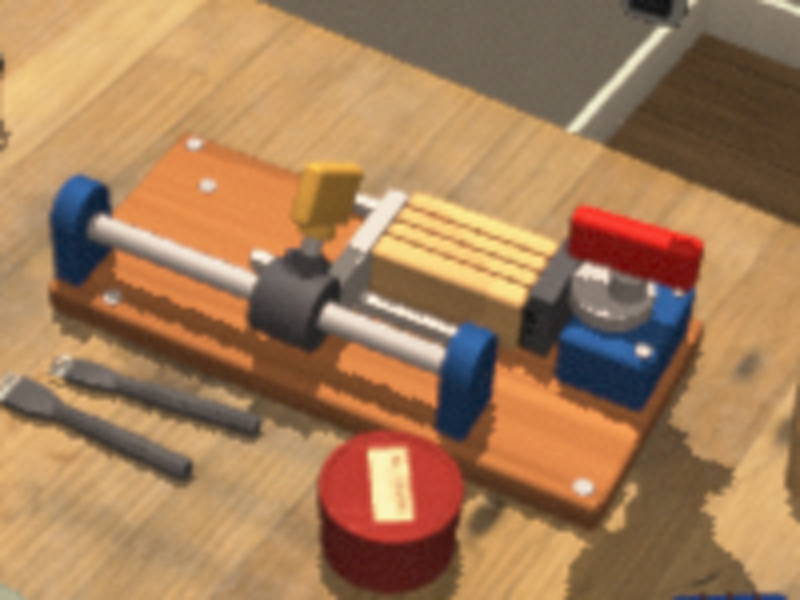

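The handle now lies along the clamp (a quarter turn, at (635,245)). Pad, blank and plate are tight together, the wing is as at the start, and the irons and tin are unmoved. Handing in.

```bash
python3 -c "
from bench import *
print(job_done())"
```

```text
the job is handed in; nothing more can be done
None
```

The blank is clamped and the job is handed in, at about 22 s of the 54 s allowed. The hand-in gives no verdict, so what follows rests on my own checks.

**What I did:**
- **Screw loosened:** I turned the set screw about 68° anticlockwise.
- **Collar slid:** I pushed it about 55 mm, until the blank touched the pad and the force began to rise.
- **Screw tightened:** I brought it back past its starting angle. It resisted with 0.54 N m, more than its 0.4 N m friction, so I took it to be at its stop.
- **Cam closed:** I turned the handle clockwise until it hit its stop, where the moment jumped to 1.6 N m. Then I let go and rose clear.

**Last checks:**
- The final picture shows plate, blank and pad with no gaps and the handle a quarter turn round.
- The wing is back at its starting angle.
- The irons and tin look unmoved. The glue bottle was outside the last picture, but the arm never went near it.
- The contact force on the arm is about zero.

**Not confirmed:**
- I did not measure the pad force on the blank or the exact collar position.
- The gripper read 12 mm on the 10 mm wing, probably a slightly skewed grip. The screw still turned with the jaws.

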